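# Castle nut on a painting turntable

### The job

On the art-room table stand two blue turntable stands with their tops off; one has its castle nut already locked by a red cotter pin, so leave that nut unturned. On the other stand, turn the castle nut clockwise until its yellow mark meets the yellow line on the stand (that is snug), then a little further, just until the yellow-marked slot lines up with the cotter hole in the stud, so that a pin could go straight in. Then let go of it.

Things in the scene. Friction and masses are not known exactly. Their poses are not given: they have to be found in the camera images.
- nut (a joint): Turn of the unpinned castle nut, rad, growing clockwise from above. 0 is snug (its yellow mark over the stand's yellow line), below 0 loose; about 0.35 to 0.7 (differs each time) puts the marked slot at the cotter hole. Travels -0.7 to 1.3, stays where left, turns stiffly: 0.12 N m rising to 0.2 N m as it tightens. The nut does not rise or sink.
- nut_mid (a point): Dark steel castle nut without pin: point on its upright axis half-way up its hexagon (55 mm across flats, 64 over corners, 28 tall, 50 to 78 mm above the table; grip any two opposite flats). On top six 14 mm prongs with six 11 mm slots between, each slot over the middle of a flat. Turns with the nut: x axis along the slot pair with the yellow mark (mark at +x end), square to two flats; z up.
- stand: Blue stand that carries the unpinned nut, fixed to the table: base disc 170 mm across, 12 mm thick, with a 52 mm neck rising to the nut's underside at 50 mm, so 38 mm are free under the nut beside the neck. Origin: centre of the underside. A yellow line on the disc runs outward along its +x axis; z up.
- hole (a point): Cotter hole, 7 mm across, right through the 35 mm black stud in the unpinned nut: centre of the hole, 21 mm above nut_mid on the same axis. Its x axis runs along the hole (either way round); z up. A white line on the stud's end shows the hole's direction from above; the stud's end is 97 mm above the table. The stud never turns.
- pinned_nut (a joint): Turn of the other castle nut, the one with the red cotter pin through it, rad, clockwise from above; 0 at the start. It would turn if forced: leave it.
- pinned_mid (a point): The same point of the pinned nut, of the same sizes, on an equal stand; its x axis runs along the red pin, which sticks out 54 mm to one side and 45 mm to the other.
Things that resemble listed ones, but are neither listed nor needed, are in the scene too. What is shaped like the stand but orange or white is not meant.

How it is judged:
On the way:
1. the nut has been turned to snug (its yellow mark at the stand's yellow line) (value of joint nut above 0 rad).
At the end, for the whole second after the job is handed in: The unpinned nut is past snug (nut joint between 0.1 and 1.0 rad), its yellow-marked slot is within 0.18 rad (10 degrees) of the cotter hole's direction, and it is at rest and let go (value of joint nut between 0.1 and 1 rad and angle between the x axis of nut_mid and the x axis of hole, either way round below 0.18 rad and velocity of joint nut between -0.05 and 0.05 rad/s); the robot touches nothing.
It fails at once if the pinned nut is turned more than 0.15 rad (value of joint pinned_nut above 0.15 rad or value of joint pinned_nut below -0.15 rad).
It also fails if it takes over 29 s, if anything falls off the work surface, if the arm or the gripper's body presses on something with over 40 N, if the wrist force passes 120 N, or if a joint passes its speed limit or range.

### The arm

A 6-joint arm with a two-finger parallel gripper is mounted at the origin on the work surface. World frame = base frame: x ahead of the robot, y to its left, z up, the work surface at z = 0. Lengths are in m, angles in rad, forces in N, time in s.
With the tool pointing down it reaches from about 0.25 to 0.85 m from the base axis. Payload 12.5 kg.
Tool frame: the origin (TCP) lies midway between the tips of the shut fingers; the grasp point (between the pads) lies 19 mm behind it (r.pinch_z is the distance from the TCP to the grasp point, in m); x points along the fingers, y is the direction in which the jaws open and shut, and the axes are right-handed (so a half turn about x gives the same grasp; the last joint's range is limited). The gripper opens to 93 mm and grips with 3 to 60 N. Pads are 15 mm wide; open, the fingers measure 128 mm over their backs; the gripper's body (75 mm by 188 mm) begins 65 mm behind the grasp point.
Start: joints at [-1.417, 0.351, 1.652, -0, 1.139, -0.085], TCP at [0.13, -0.534, 0.219] pointing down, gripper open.
Joint ranges: [-2.75, 2.75], [-0.79, 2.1], [0.01, 2.65], [-1.57, 4.71], [0.07, 3.14], [-2.87, 2.87]. Speed limits (rad/s): [2.22, 2.22, 2.79, 3.14, 3.14, 3.14].

### API

Orientations are given as a unit quaternion [x, y, z, w].
In Python, from plant import get_state, optics, ticket, r gives the robot as it stands.
- The arm moves only by the shell command python3 -m jog 'ROWS' [FORCE]. ROWS is JSON, a list of rows, each an object with "fingers": the opening, from 0 (shut) to 1 (fully open); "linear": the shift along the tool's x, y, z in units of 60 mm (1.0 is 60 mm), a list of three; "angular": the turn, a rotation vector about the tool's x, y, z in degrees, a list of three. A call has 1 to 8 rows; each row is the pose to reach, as a shift and turn from the pose commanded when the call began, along the tool's axes at that moment; what a row does not reach only later rows make up. A row lasts 1/8 s, in which the tool goes at most 62.5 mm and 10.7 degrees, less where a joint would pass 70% of its speed; a pose out of reach is approached as far as the arm can. A call with a gripper value outside its range is refused whole. The fingers move at their own pace and stop on an object; FORCE is the grip in N (left out, the last holds). Time passes only in rows, so rows that repeat a pose let the fingers close. It gives the time, the measured TCP pose, the force and the opening at its end, in the units of the state.
- get_state(): the state, without advancing time (a new reading comes with each control period).
- optics.read_camera(name): name is "side" or "top" or "wrist"; returns a dict with "color" (384x512x3 uint8, red, green, blue), "depth" (384x512 float32, m along the optical axis (not along the pixel's ray), 0 where there is no reading), "mtx" (3x3 intrinsics, pixels), "distortion" ([k1, k2, p1, p2, k3] as OpenCV has them; the pictures are not rectified), "R" (3x3) and "t" (3): a world point X has camera coordinates R X + t. Camera axes: x right, y down, z forward; pixel columns grow to the right and rows downward; lengths in m; the calibration is good to about 2 mm. A picture is of the moment at which its call begins.
- ticket.job_done(): hands the job in, once; it reports no verdict.
The state is a dict: "time_s": time; "q": joint angles; "joint_vel": joint speeds; "effort": joint torques, N m; "eef_pos": TCP position; "eef_rot": TCP orientation; "force": force on the tool from outside, world axes, zero at the start; "wrist_torque": the same for the moment, N m; "gripper_width": finger opening in m.
Only numpy, scipy, OpenCV 4.12 (cv2) and the standard library are available. Lean on these libraries where they do the work, as an engineer would, in place of code of your own. Each camera call takes 0.05 s, during which the arm holds its last target.

## Working session

There is one attempt and no reset: what is moved stays moved. The work goes in short steps, Python scripts to look and compute and a shell command to move; the robot and the scene stay as the last step left them, time stands still between calls to the robot, and variables do not carry over. Pictures are saved under pics/ and viewed, and the job is handed in when it is done.

```bash
ls; mkdir -p pics
python3 - <<'E'
from plant import get_state, optics, ticket, r
import cv2,numpy as np
s=get_state(); print(s['time_s'],s['eef_pos'],s['eef_rot'],s['gripper_width'],s['force'])
for n in ['top','side','wrist']:
    c=optics.read_camera(n); cv2.imwrite(f'pics/{n}0.png',c['color'][:,:,::-1]); np.savez(f'pics/{n}0.npz',**c)
    print(n,c['mtx'].round(1).tolist(),c['distortion'],(-c['R'].T@c['t']).round(3))
E
```

```text
pics
0.0 [ 0.13004088 -0.53404692  0.2180941 ] [-0.7020565  -0.08463522  0.70209251 -0.08378341] 0.09289576976756544 [0.83047738 0.16265839 0.0589232 ]
top [[442.5, 0.0, 255.5], [0.0, 442.5, 193.7], [0.0, 0.0, 1.0]] [-0.16852095  0.          0.          0.          0.        ] [ 0.201 -0.139  1.408]
side [[463.7, 0.0, 260.1], [0.0, 463.7, 200.6], [0.0, 0.0, 1.0]] [-0.11042255  0.          0.          0.          0.        ] [-0.149 -1.163  0.74 ]
wrist [[309.2, 0.0, 258.4], [0.0, 309.2, 196.5], [0.0, 0.0, 1.0]] [-0.02316056  0.          0.          0.          0.        ] [ 0.205 -0.517  0.384]
```

View pics/top0.png

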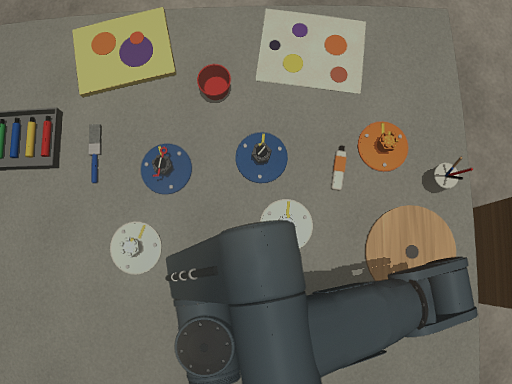

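View pics/side0.png

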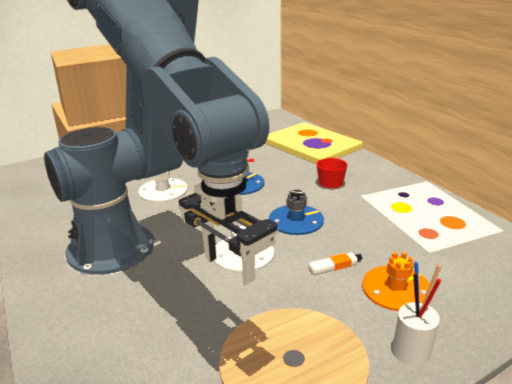

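View pics/wrist0.png

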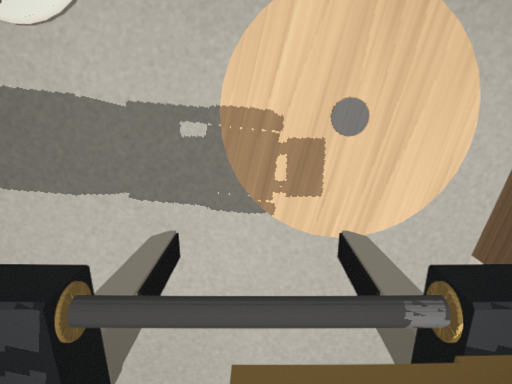

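The top view shows the target, a blue stand without a pin, at about (262,157). The pinned one is at about (166,168). I'll zoom in and measure.

```bash
cat > h.py <<'E'
import numpy as np,cv2
def ray(c,px):
    u=cv2.undistortPoints(np.array([[px]],float),c['mtx'],c['distortion'])[0,0]
    d=c['R'].T@np.array([u[0],u[1],1]); o=-c['R'].T@c['t']; return o,d
def atz(c,px,z):
    o,d=ray(c,px); return o+d*(z-o[2])/d[2]
def proj(c,X):
    p,_=cv2.projectPoints(np.array(X,float).reshape(-1,1,3),cv2.Rodrigues(c['R'])[0],c['t'],c['mtx'],c['distortion']); return p[:,0]
def cloud(c):
    h,w=c['depth'].shape; v,u=np.mgrid[:h,:w]
    n=cv2.undistortPoints(np.stack([u,v],-1).reshape(-1,1,2).astype(float),c['mtx'],c['distortion'])[:,0]
    z=c['depth'].reshape(-1,1); P=np.hstack([n*z,z]); return ((P-c['t'])@c['R']).reshape(h,w,3)
E
python3 - <<'E'
from h import *
c=dict(np.load('pics/top0.npz'))
rgb=c['color']; hsv=cv2.cvtColor(rgb,cv2.COLOR_RGB2HSV)
m=cv2.inRange(hsv,(100,120,40),(120,255,255))
P=cloud(c)
for (u,v) in [(262,157),(166,168)]:
    mm=np.zeros_like(m); cv2.circle(mm,(u,v),32,255,-1); q=m&mm
    cs=max(cv2.findContours(q,cv2.RETR_EXTERNAL,cv2.CHAIN_APPROX_NONE)[0],key=len)
    pts=np.array([atz(c,p,0.012) for p in cv2.convexHull(cs)[:,0].astype(float)])
    A=np.c_[2*pts[:,:2],np.ones(len(pts))]; s=np.linalg.lstsq(A,(pts[:,:2]**2).sum(1),rcond=None)[0]
    print('disc',s[:2],'R',np.sqrt(s[2]+s[0]**2+s[1]**2))
    y=cv2.inRange(hsv,(20,120,100),(35,255,255))&mm
    vv,uu=np.nonzero(y); 
    for a,b in zip(uu,vv):
        print(a,b,P[b,a].round(3), end=';')
    print()
    print('stud depth z',P[v-6:v+7,u-6:u+7,2].max())
a=cv2.resize(rgb[115:205,125:305],None,fx=4.4,fy=4.4,interpolation=cv2.INTER_CUBIC); cv2.imwrite('pics/topz.png',a[:,:,::-1])
E
```

```text
disc [ 0.53422221 -0.14770454] R 0.08264230362020172
262 134 [ 0.613 -0.152  0.01 ];263 134 [ 0.612 -0.155  0.012];264 134 [ 0.613 -0.159  0.009];262 135 [ 0.609 -0.152  0.012];263 135 [ 0.61  -0.155  0.007];264 135 [ 0.608 -0.159  0.014];262 136 [ 0.604 -0.152  0.017];263 136 [ 0.605 -0.155  0.013];264 136 [ 0.606 -0.159  0.01 ];262 137 [ 0.601 -0.152  0.015];263 137 [ 0.602 -0.155  0.013];264 137 [ 0.602 -0.158  0.011];262 138 [ 0.599 -0.152  0.01 ];263 138 [ 0.598 -0.155  0.012];262 139 [ 0.595 -0.152  0.011];263 139 [ 0.595 -0.155  0.012];262 140 [ 0.59  -0.152  0.018];263 140 [ 0.591 -0.155  0.015];262 141 [ 0.588 -0.152  0.012];263 141 [ 0.588 -0.155  0.014];261 142 [ 0.585 -0.148  0.01 ];263 142 [ 0.562 -0.154  0.096];261 143 [ 0.563 -0.148  0.081];259 144 [ 0.561 -0.142  0.077];260 144 [ 0.56  -0.145  0.079];261 144 [ 0.56  -0.148  0.079];259 145 [ 0.552 -0.141  0.099];260 145 [ 0.552 -0.145  0.096];
stud depth z 1.4083188773667414
disc [0.51229584 0.1972349 ] R 0.055698692456902274
160 146 [0.581 0.185 0.009];158 147 [0.577 0.19  0.012];159 147 [0.577 0.188 0.01 ];160 147 [0.576 0.183 0.015];159 148 [0.574 0.188 0.008];160 148 [0.572 0.182 0.017];159 149 [0.569 0.186 0.014];159 150 [0.565 0.186 0.016];160 152 [0.54  0.166 0.088];160 153 [0.557 0.184 0.01 ];161 153 [0.537 0.162 0.088];160 154 [0.553 0.183 0.013];161 154 [0.553 0.18  0.009];
stud depth z 0.09955873094531456
```

View pics/topz.png

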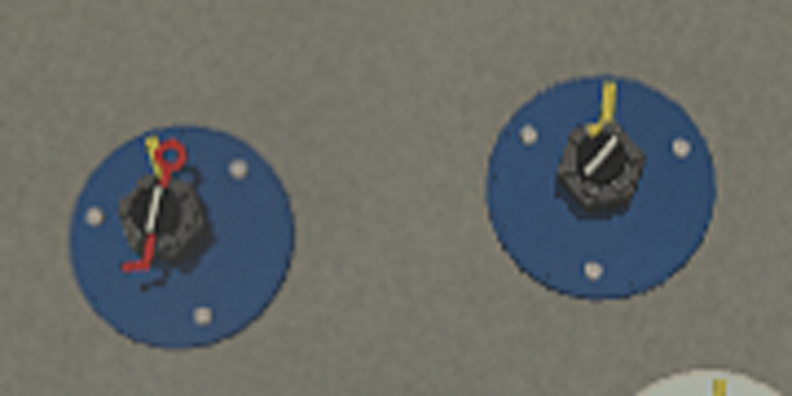

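```bash
cat >> h.py <<'E'
from scipy.spatial.transform import Rotation as Ro
def goto(s,pos,yaw_y=None):
    """shift in tool units & turn: tool x down, tool y at world angle yaw_y(deg)"""
    R0=Ro.from_quat(s['eef_rot']); 
    lin=R0.inv().apply(np.array(pos)-s['eef_pos'])/0.06
    ang=None
    if yaw_y is not None:
        a=np.radians(yaw_y); y=np.array([np.cos(a),np.sin(a),0]); x=np.array([0,0,-1.]); z=np.cross(x,y)
        ang=np.degrees((R0.inv()*Ro.from_matrix(np.c_[x,y,z])).as_rotvec())
    return lin.round(3),None if ang is None else ang.round(2)
E
python3 - <<'E'
from plant import get_state
from h import *
s=get_state(); R0=Ro.from_quat(s['eef_rot']).as_matrix(); print(R0.round(3), s['time_s'],r.pinch_z if 0 else '')
y=R0[:,1]; print('yaw y',np.degrees(np.arctan2(y[1],y[0])))
c=dict(np.load('pics/wrist0.npz')); print(c['R'].round(3)); print('cam in tool',R0.T@(-c['R'].T@c['t']-s['eef_pos']), 'dir',R0.T@c['R'][2])
c=dict(np.load('pics/top0.npz'))
for px in [(585,173),(615,140)]: print(atz(c,(px[0]/4.4+125-.4,px[1]/4.4+115-.4),.097))
# stand from yellow etc
for yaw in (-170,-160,10,-50,-110,-80): print(yaw,goto(s,(0.533,-0.149,0.25),yaw))
E
```

```text
[[-0.     0.237 -0.972]
 [ 0.001 -0.972 -0.237]
 [-1.    -0.001 -0.   ]] 0.15 
yaw y -76.3178059095642
[[ 0.236 -0.972 -0.001]
 [-0.933 -0.227  0.279]
 [-0.272 -0.065 -0.96 ]]
cam in tool [-0.16534242  0.00057926 -0.07718044] dir [ 9.60221344e-01 -4.05555096e-04  2.79239692e-01]
[ 0.5243335  -0.13650558  0.097     ]
[ 0.54746187 -0.15776902  0.097     ]
-170 (array([-0.525, -4.649, -8.043]), array([9.368e+01, 4.000e-02, 4.000e-02]))
-160 (array([-0.525, -4.649, -8.043]), array([8.368e+01, 3.000e-02, 4.000e-02]))
10 (array([-0.525, -4.649, -8.043]), array([-8.632e+01, -4.000e-02,  4.000e-02]))
-50 (array([-0.525, -4.649, -8.043]), array([-2.632e+01, -1.000e-02,  5.000e-02]))
-110 (array([-0.525, -4.649, -8.043]), array([3.368e+01, 1.000e-02, 5.000e-02]))
-80 (array([-0.525, -4.649, -8.043]), array([ 3.68, -0.  ,  0.05]))
```

```bash
python3 -m jog '[{"fingers":1,"linear":[0,-0.6,-1],"angular":[-5,0,0]},{"fingers":1,"linear":[0.1,-1.2,-2],"angular":[-10,0,0]},{"fingers":1,"linear":[0.3,-1.8,-3],"angular":[-15,0,0]},{"fingers":1,"linear":[0.5,-2.3,-4],"angular":[-20,0,0]},{"fingers":1,"linear":[0.6,-2.9,-5],"angular":[-26,0,0]},{"fingers":1,"linear":[0.7,-3.5,-6],"angular":[-26,0,0]},{"fingers":1,"linear":[0.8,-4.1,-7],"angular":[-26,0,0]},{"fingers":1,"linear":[0.8,-4.65,-8.05],"angular":[-26,0,0]}]'
python3 -m jog '[{"fingers":1,"linear":[0,0,0],"angular":[0,0,0]},{"fingers":1,"linear":[0,0,0],"angular":[0,0,0]}]'
python3 - <<'E'
from plant import get_state
from h import *
s=get_state(); print(s['time_s'],s['q'],goto(s,(0.535,-0.148,0.17),-50))
E
```

```text
time_s: 1.15
eef_pos: [0.4899, -0.1884, 0.1726]
eef_rot: [-0.665, -0.24, 0.665, -0.24]
force: [-0.6, -1.2, -0.3]
gripper_width: 0.0931
time_s: 1.4
eef_pos: [0.4884, -0.1902, 0.1727]
eef_rot: [-0.665, -0.24, 0.665, -0.24]
force: [-1.1, 0.3, 1.0]
gripper_width: 0.0929
1.4 [-4.60180823e-01  3.58968185e-01  1.76520135e+00 -2.79461220e-04
  1.01817673e+00  4.17586798e-01] (array([ 0.044, -0.045, -1.048]), array([-0.28,  0.03,  0.03]))
```

```bash
python3 -m jog '[{"fingers":1,"linear":[0,-0.05,-1.05],"angular":[0,0,0]},{"fingers":1,"linear":[0,-0.05,-1.05],"angular":[0,0,0]},{"fingers":1,"linear":[0,-0.05,-1.05],"angular":[0,0,0]}]'
cat > look.py <<'E'
import sys
from plant import get_state, optics
from h import *
c=optics.read_camera('wrist'); n=sys.argv[1]
np.savez(f'pics/{n}.npz',**c)
s=get_state(); print(s['time_s'],s['eef_pos'].round(4) if hasattr(s['eef_pos'],'round') else s['eef_pos'])
p=proj(c,[0.535,-0.148,.09])[0]; print(p)
x,y=int(p[0]),int(p[1]); x0,y0=max(0,x-110),max(0,y-85)
a=cv2.resize(c['color'][y0:y0+170,x0:x0+220],None,fx=3.5,fy=3.5,interpolation=cv2.INTER_CUBIC); cv2.imwrite(f'pics/{n}.png',a[:,:,::-1]); print('origin',x0,y0)
E
python3 look.py w1
```

```text
time_s: 1.78
eef_pos: [0.5345, -0.1487, 0.1728]
eef_rot: [-0.665, -0.24, 0.665, -0.24]
force: [-0.5, -0.4, -1.0]
gripper_width: 0.0931
1.825 [ 0.5343 -0.1489  0.1728]
[257.94172495 200.99223645]
origin 147 115
```

View pics/w1.png

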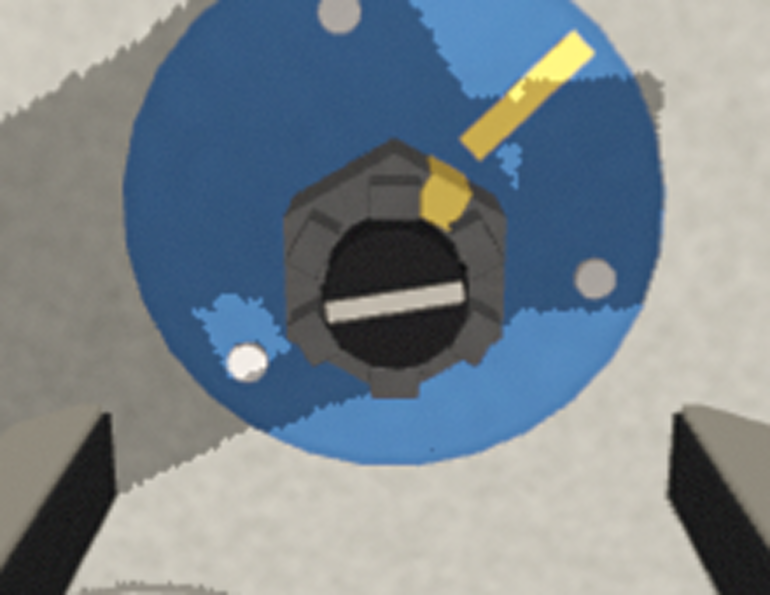

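The wrist view shows the stud centre at about (395,292) in the zoom. The white line runs (327,313) to (464,290) and the yellow line (470,148) to (583,42). The hex has two flats almost vertical, at x≈285 and x≈505, so the jaws are nearly square to those flats already.

Run:
```python
from h import *
c=dict(np.load('pics/w1.npz'))
f=lambda x,y,z: atz(c,(x/3.5+147-.36,y/3.5+115-.36),z)[:2]
def ang(a,b): d=b-a; return np.degrees(np.arctan2(d[1],d[0]))
e=[(325,283),(467,283),(395,218),(395,368)]
E=[f(*p,.097) for p in e]; print('stud extents',E); 
w=[f(327,313,.097),f(464,290,.097)]; print('white',w,ang(*w))
y=[f(470,148,.012),f(583,42,.012)]; print('yellow',y,ang(*y))
# hex top corners (z=.078 rim at outer): 
H=[f(285,212,.078),f(393,139,.078),f(505,213,.078)]; print('hex top',H,ang(H[0],H[1]),ang(H[1],H[2]))
B=f(461,178,.078); print('mark outer',B)
# disc centre
hsv=cv2.cvtColor(c['color'],cv2.COLOR_RGB2HSV); m=cv2.inRange(hsv,(100,120,40),(120,255,255))
cs=max(cv2.findContours(m,cv2.RETR_EXTERNAL,cv2.CHAIN_APPROX_NONE)[0],key=len)
pts=np.array([atz(c,p,0.012) for p in cv2.convexHull(cs)[:,0].astype(float)])
A=np.c_[2*pts[:,:2],np.ones(len(pts))]; s=np.linalg.lstsq(A,(pts[:,:2]**2).sum(1),rcond=None)[0]
C=s[:2];print('disc',C,'R',np.sqrt(s[2]+C@C))
print('mark ang',ang(C,B),'line ang',ang(C,y[1]))
# overlay candidate
img=cv2.resize(c['color'],None,fx=3.5,fy=3.5,interpolation=cv2.INTER_CUBIC)
for col,yaw in (((255,0,0),8),((0,255,0),12)):
    for z in (.078,):
        k=np.radians(yaw+30+60*np.arange(6)); X=np.c_[C[0]+.032*np.cos(k),C[1]+.032*np.sin(k),np.full(6,z)]
        q=(proj(c,X)+.36)*3.5; cv2.polylines(img,[q.round().astype(int)],True,col,1)
    k=np.radians(yaw); X=[[C[0]+d*np.cos(k),C[1]+d*np.sin(k),.078] for d in (.0175,.0275)]
    q=((proj(c,X)+.36)*3.5).round().astype(int); cv2.line(img,tuple(map(int,q[0])),tuple(map(int,q[1])),col,1)
img=img[115*7//2:285*7//2,147*7//2:367*7//2]; cv2.imwrite('pics/ov.png',img[:,:,::-1])
```

```text
stud extents [array([ 0.53071235, -0.13213958]), array([ 0.55171388, -0.15750111]), array([ 0.55293041, -0.1348021 ]), array([ 0.52490905, -0.15804196])]
white [array([ 0.52530889, -0.13705678]), array([ 0.54998689, -0.15806871])] -40.41252637593537
yellow [array([ 0.56960168, -0.1507594 ]), array([ 0.61470164, -0.15590987])] -6.515029866662609
hex top [array([ 0.53362697, -0.11578485]), array([ 0.56436845, -0.12475412]), array([ 0.56788833, -0.15755608])] -16.265370349312647 -83.87518331646582
mark outer [ 0.56759707 -0.14356668]
disc [ 0.53804021 -0.14665522] R 0.0825893606612573
mark ang 5.965462726020549 line ang -6.88350092666257
```

View pics/ov.png

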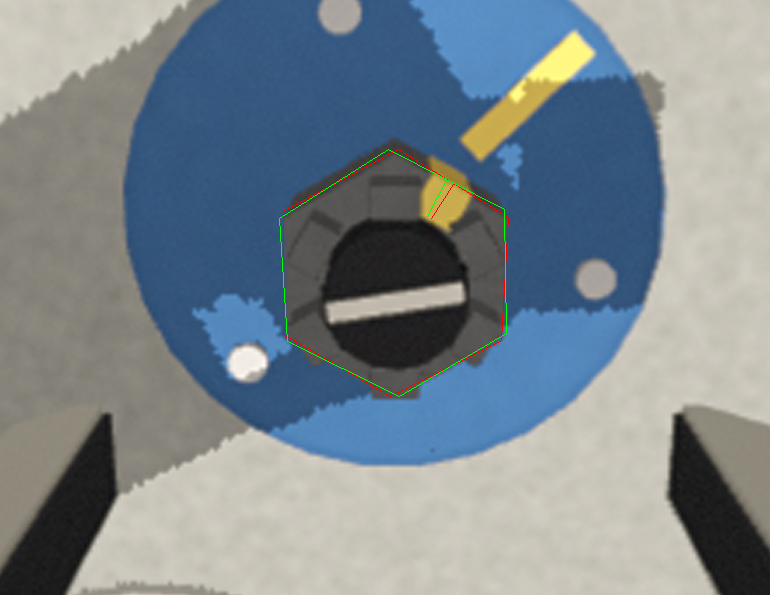

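Run:
```python
from plant import get_state
from h import *
s=get_state(); print(goto(s,(0.537,-0.147,0.044),-52))
```

```text
(array([ 2.147,  0.005, -0.055]), array([1.59, 0.03, 0.02]))
```

```bash
python3 -m jog '[{"fingers":1,"linear":[0.4,0,-0.05],"angular":[1.6,0,0]},{"fingers":1,"linear":[0.9,0,-0.05],"angular":[1.6,0,0]},{"fingers":1,"linear":[1.4,0,-0.05],"angular":[1.6,0,0]},{"fingers":1,"linear":[1.8,0,-0.05],"angular":[1.6,0,0]},{"fingers":1,"linear":[2.15,0,-0.05],"angular":[1.6,0,0]},{"fingers":1,"linear":[2.15,0,-0.05],"angular":[1.6,0,0]},{"fingers":1,"linear":[2.15,0,-0.05],"angular":[1.6,0,0]}]' 40
python3 look.py w2
```

```text
time_s: 2.7
eef_pos: [0.5377, -0.1465, 0.0448]
eef_rot: [0.669, 0.23, -0.668, 0.231]
force: [0.5, -0.4, -0.0]
gripper_width: 0.0928
2.75 [ 0.5379 -0.1464  0.045 ]
[256.64566922 293.35130735]
origin 146 208
```

View pics/w2.png

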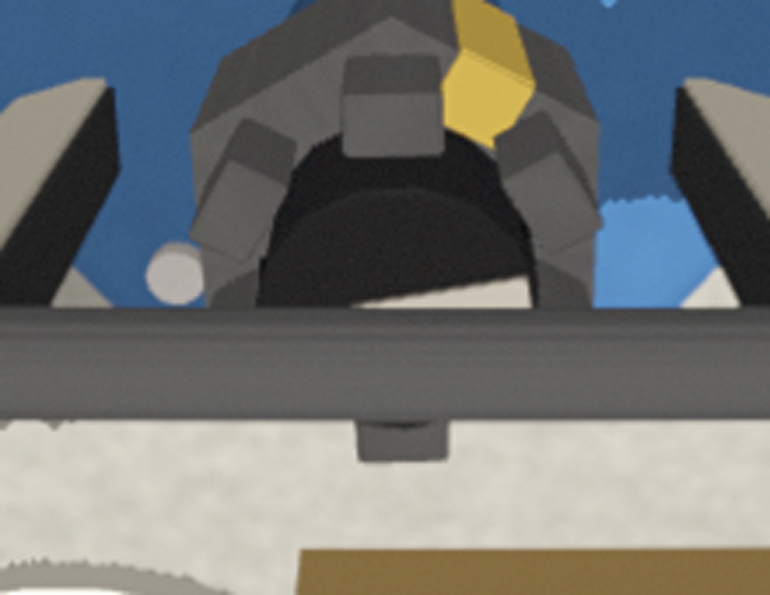

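The nut sits centred between the open fingers: its left edge is at x≈190, its right edge at x≈600, and the fingers are at about 115 and 675. Closing now.

```bash
python3 -m jog '[{"fingers":0,"linear":[0,0,0],"angular":[0,0,0]},{"fingers":0,"linear":[0,0,0],"angular":[0,0,0]},{"fingers":0,"linear":[0,0,0],"angular":[0,0,0]},{"fingers":0,"linear":[0,0,0],"angular":[0,0,0]},{"fingers":0,"linear":[0,0,0],"angular":[0,0,0]},{"fingers":0,"linear":[0,0,0],"angular":[0,0,0]}]' 45
python3 look.py w3
python3 - <<'E'
from plant import get_state
from h import *
s=get_state(); y=Ro.from_quat(s['eef_rot']).as_matrix()[:,1]; print(np.degrees(np.arctan2(y[1],y[0])),s['wrist_torque'],s['force'],s['q'])
E
```

```text
time_s: 3.5
eef_pos: [0.5383, -0.1464, 0.044]
eef_rot: [0.669, 0.23, -0.668, 0.231]
force: [3.1, -5.7, -2.5]
gripper_width: 0.0546
3.55 [ 0.5384 -0.1464  0.044 ]
[256.03580447 295.46957851]
origin 146 210
-51.90921603587563 [-0.48734783 -0.31337587  0.0626105 ] [ 2.81536207 -5.04515566 -2.2262263 ] [-3.48739743e-01  6.00945505e-01  1.75770196e+00 -6.85877162e-04
  7.81191926e-01  5.57733138e-01]
```

View pics/w3.png

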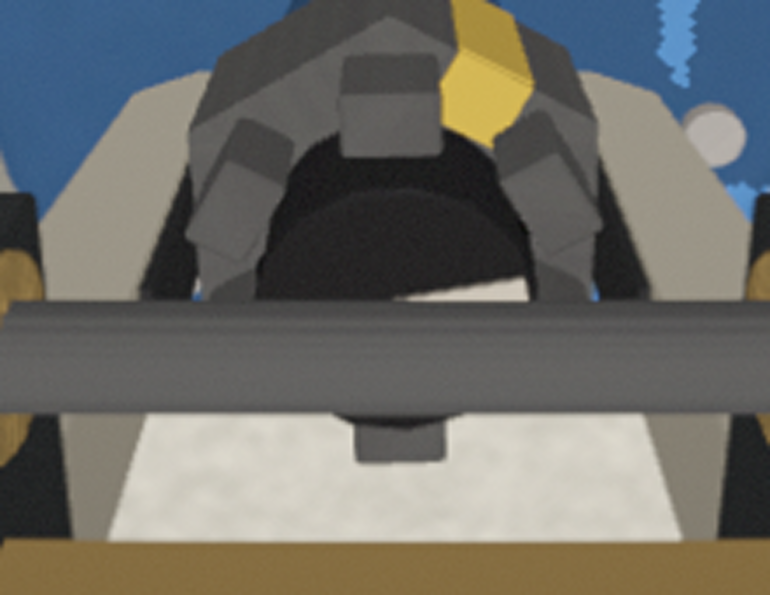

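Gripped at 54.6 mm, which matches the 55 mm flats. Now turning about 49° clockwise.

```bash
python3 -m jog '[{"fingers":0,"linear":[0,0,0],"angular":[7,0,0]},{"fingers":0,"linear":[0,0,0],"angular":[14,0,0]},{"fingers":0,"linear":[0,0,0],"angular":[21,0,0]},{"fingers":0,"linear":[0,0,0],"angular":[28,0,0]},{"fingers":0,"linear":[0,0,0],"angular":[35,0,0]},{"fingers":0,"linear":[0,0,0],"angular":[42,0,0]},{"fingers":0,"linear":[0,0,0],"angular":[49,0,0]},{"fingers":0,"linear":[0,0,0],"angular":[49,0,0]}]' 45
python3 -m jog '[{"fingers":0,"linear":[0,0,0],"angular":[0,0,0]},{"fingers":0,"linear":[0,0,0],"angular":[0,0,0]}]'
python3 look.py w4
python3 - <<'E'
from plant import get_state
from h import *
s=get_state(); y=Ro.from_quat(s['eef_rot']).as_matrix()[:,1]; print(np.degrees(np.arctan2(y[1],y[0])),s['wrist_torque'],s['force'],s['q'])
E
```

```text
time_s: 4.55
eef_pos: [0.5384, -0.1469, 0.044]
eef_rot: [0.705, -0.068, -0.703, -0.067]
force: [2.7, -8.0, -4.6]
gripper_width: 0.0546
time_s: 4.8
eef_pos: [0.5385, -0.1469, 0.044]
eef_rot: [0.705, -0.068, -0.703, -0.067]
force: [3.4, -9.1, -4.4]
gripper_width: 0.0545
4.85 [ 0.5385 -0.1469  0.044 ]
[260.75794561 295.47629271]
origin 150 210
-100.93329386214961 [-1.01237279 -0.52824019 -0.10497682] [ 2.72438397 -9.02211471 -3.61240759] [-3.49336787e-01  6.01053425e-01  1.75755527e+00 -1.29549903e-03
  7.80478065e-01  1.41319942e+00]
```

View pics/w4.png

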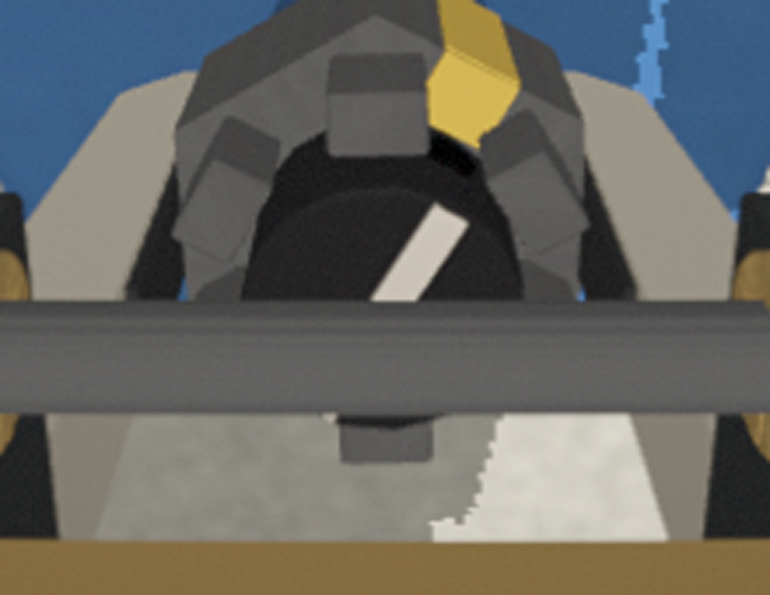

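The nut turned with the jaws, and the dark cotter hole now shows through the marked slot at about (455,155). Releasing, rising and checking.

```bash
python3 -m jog '[{"fingers":1,"linear":[0,0,0],"angular":[0,0,0]},{"fingers":1,"linear":[0,0,0],"angular":[0,0,0]},{"fingers":1,"linear":[0,0,0],"angular":[0,0,0]},{"fingers":1,"linear":[0,0,0],"angular":[0,0,0]},{"fingers":1,"linear":[0,0,0],"angular":[0,0,0]}]'
python3 -m jog '[{"fingers":1,"linear":[-0.5,0,0],"angular":[0,0,0]},{"fingers":1,"linear":[-1,0,0],"angular":[0,0,0]},{"fingers":1,"linear":[-1.5,0,0],"angular":[0,0,0]},{"fingers":1,"linear":[-2,0,0],"angular":[0,0,0]},{"fingers":1,"linear":[-2.1,0,0],"angular":[0,0,0]},{"fingers":1,"linear":[-2.1,0,0],"angular":[0,0,0]}]'
python3 look.py w5
```

```text
time_s: 5.48
eef_pos: [0.5377, -0.1457, 0.0439]
eef_rot: [-0.704, 0.067, 0.704, 0.067]
force: [1.1, 0.0, -0.3]
gripper_width: 0.0931
time_s: 6.22
eef_pos: [0.5375, -0.1457, 0.1694]
eef_rot: [-0.704, 0.067, 0.704, 0.067]
force: [-0.3, -0.1, -0.8]
gripper_width: 0.0931
6.275 [ 0.5372 -0.1456  0.1689]
[260.89310664 206.02613299]
origin 150 121
```

View pics/w5.png

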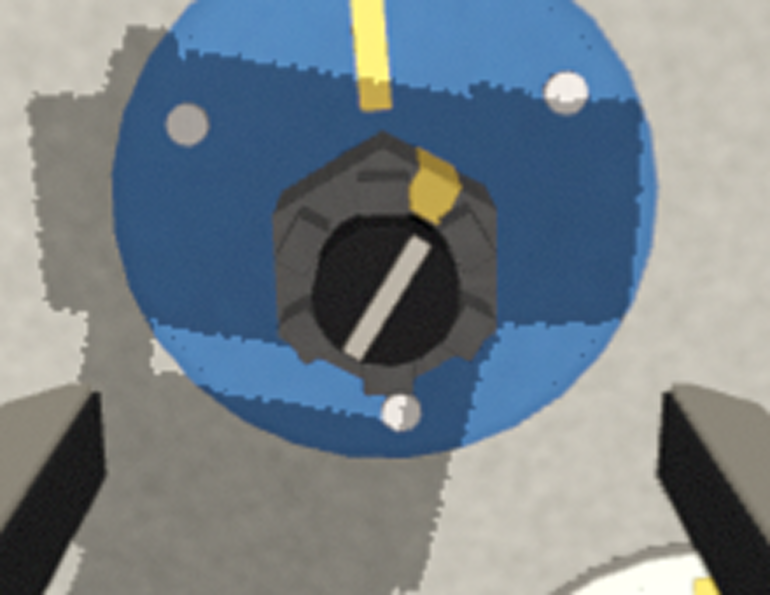

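Run:
```python
from h import *
c=dict(np.load('pics/w5.npz'))
f=lambda x,y,z: atz(c,(x/3.5+150-.36,y/3.5+121-.36),z)[:2]
def ang(a,b): d=b-a; return np.degrees(np.arctan2(d[1],d[0]))
w=[f(353,356,.097),f(423,240,.097)]; print('white',sum(w)/2,ang(*w))
C=sum(w)/2
# flats left/right verticals at top rim z .078
L=[f(275,212,.078),f(279,338,.078)]; R=[f(497,206,.078),f(497,322,.078)]
print('flat dirs',ang(*L),ang(*R), 'mark',ang(C,f(439,170,.078)))
img=cv2.resize(c['color'],None,fx=3.5,fy=3.5,interpolation=cv2.INTER_CUBIC)
for col,yaw in (((255,0,0),-41),((0,255,0),-46)):
    k=np.radians(yaw+30+60*np.arange(6)); X=np.c_[C[0]+.032*np.cos(k),C[1]+.032*np.sin(k),np.full(6,.078)]
    cv2.polylines(img,[((proj(c,X)+.36)*3.5).round().astype(int)],True,col,1)
img=img[121*7//2:291*7//2,150*7//2:370*7//2]; cv2.imwrite('pics/ov5.png',img[:,:,::-1])
```

```text
white [ 0.53731192 -0.1479305 ] -40.71811751683573
flat dirs 169.27477140561436 170.79090382067156 mark -36.18710357921789
```

View pics/ov5.png

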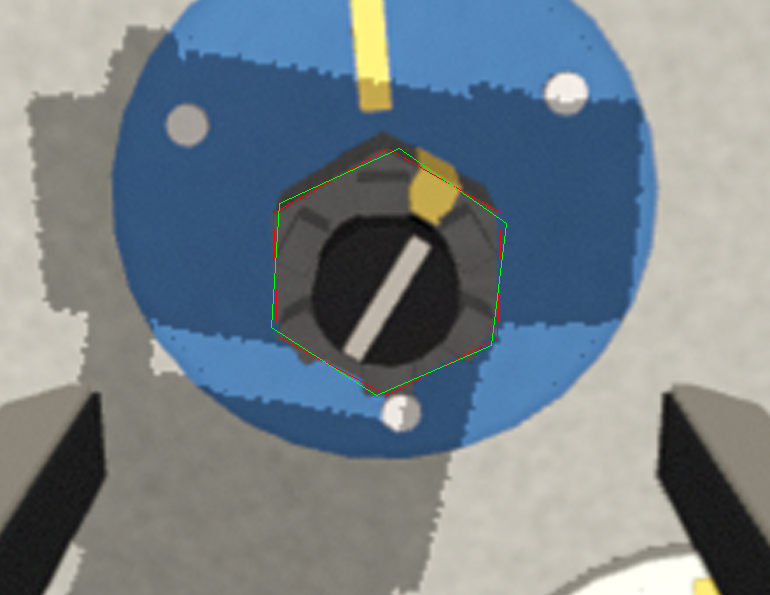

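The jaw direction at release gives the slot's direction as −40.9°, and the hex flats give about −40°. The white line on the stud gives −40.7° and the yellow line −6.7°. That puts the nut about 0.59 rad past snug with roughly 1° of error. The gripper is clear, so I'm handing in.

Run:
```python
from plant import ticket,get_state
s=get_state(); print(s['time_s'],s['force'],s['joint_vel']); print(ticket.job_done())
```

```text
6.275 [ 0.55547082  0.41536372 -0.13273899] [ 0.00151575  0.00985115  0.00475492  0.00071202  0.00170792 -0.00095208]
the job is handed in; nothing more can be done
None
```

I turned the unpinned castle nut 49° clockwise, past snug, until its yellow-marked slot lined up with the cotter hole. I then let go, raised the gripper clear and handed the job in at about 6.3 s; no verdict was reported.

My last checks, from the wrist camera and the arm's readings:
- **Alignment:** the slot points at −40° by the hex flats and −40.9° by the jaw angle at release. The white line showing the hole is at −40.7°, so they agree to about 1° (limit 10°).
- **Past snug:** the stand's yellow line is at about −6.7°, which puts the nut about 0.59 rad past snug.
- **Contact:** the external force on the tool was within about 1 N, and the fingers were open about 7 cm above the stud.
- **Pinned nut:** I never went near it.

**A check that disagreed:** sighting the yellow patch by hand gave −36°. That patch also covers part of the nut's side, so I trusted the flats and jaw angle instead. Even at −36° the slot would be within the limit.

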